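Put the bench scraper away in the clean box and shut the sash

TASK

Slide the clear sash of the clean box up to its top stop, then lay the bench scraper (do not drop it) flat in the wide compartment of the tray inside, blade towards the back of the box, and with it lying there slide the sash fully down again. Leave the tub, the bottle and the tip rack where they stand.

Things in the scene. Friction and masses are not known exactly. Their poses are not given: they have to be found in the camera images.
- cleanbox: Clear box with white base, fixed, 310 wide (y), 250 deep, roof underside 225 above the bench; two front posts 340 tall guide the sash. Origin on the bench, mid width, in the sash plane; x points into the box, y along the sash. Floor 10 above the bench, front sill 20 high, opening between posts 278 wide. Walls, back and roof solid: the way in is under the sash.
- sash (a joint): Height of the sash in m: 0 = fully down (lower edge resting 20 mm above the bench, on the sill), 0.180 = top stop (lower edge 200 mm above the bench). It stays where it is left; moving it takes about 13 N up, 3 N down.
- sash_grip (a point): Middle of the sash's handle: a round steel bar 14 mm thick, 160 long (along the box's y, standoffs 10 wide centred 74 either side of the middle), its axis 45 in front of the sash plane and 95 above the bench when the sash is fully down; rises with the sash. It is 75 above the sash's lower edge. Axes as the box's.
- tray: Dark steel open tray fixed in the box, 183 deep (x) by 132 wide (y), walls 4 thick, floor 4 thick, walls standing 12 above its floor. Two compartments side by side, both 175 long in x: a wide one (84) and a narrow one (36, at the +y side, with steel forceps in it). Origin at the centre of its underside, 10 above the bench; x towards the back of the box.
- slot (a point): Centre of the floor of the tray's wide compartment (175 along x, 84 along y, walls 12 high), 14 above the bench; x towards the back of the box, z up.
- scraper: Loose bench scraper lying flat, 150 long, 80 g: white plastic handle 95 long, 20 wide, 22 tall at the -x end; then a 34 wide, 12 tall neck (x from +15 to +40); then a steel blade 50 wide, 4 thick, to x = +75. Origin on the underside at mid length and mid width; x along it towards the blade, z up.
- scraper_handle (a point): Grip point in the scraper's handle, 45 behind the origin (-x), 11 above the underside; the handle there is 20 wide, 22 tall. The handle's end is 30 further back.
- scraper_tip (a point): Middle of the blade's front edge, 75 ahead of the scraper's origin.
- tub: Bystander: round white tub with an orange lid, 90 across, about 55 tall; origin under its centre.
- bottle: Bystander: glass reagent bottle, 68 across, 150 tall; origin under its centre.
- tiprack: Bystander: box with yellow top for pipette tips, 124 x 86, 61 tall; origin under its centre.
Not all that is in view belongs to the job. Of the things that look like the scraper, the smallest one is meant.

How it is judged:
By the outcome, as a careful person would: the job done as asked, in the order asked, and still so for the second after the job is handed in, with the robot touching nothing.
It also fails if it takes over 64 s, if anything falls off the work surface, if the arm or the gripper's body presses on something with over 40 N, if the wrist force passes 120 N, or if a joint passes its speed limit or range.

ROBOT

A 6-joint arm with a two-finger parallel gripper is mounted at the origin on the work surface. World frame = base frame: x ahead of the robot, y to its left, z up, the work surface at z = 0. Lengths are in m, angles in rad, forces in N, time in s.
With the tool pointing down it reaches from about 0.3 to 0.85 m from the base axis. Payload 5.4 kg.
Tool frame: the origin (TCP) lies on the centre line of the jaws, within the pads' length; the fingertips stand 14 mm ahead of it and the grasp point (between the pads) lies 5 mm behind it; z points along the fingers, y is the line along which they close (so a half turn about z gives the same grasp; the last joint's range is limited). The gripper opens to 85 mm and grips with 20 to 120 N. Pads are 22 mm wide; open, the fingers measure 114 mm over their backs; the gripper's body (76 mm by 85 mm) begins 54 mm behind the grasp point. The pads swing forward as they close: fully open they stand 13 mm farther back than shut.
Start: joints at [-1.48, 0.158, 1.597, -0, 1.386, -0.21], TCP at [0.17, -0.549, 0.245] pointing down, gripper open.
Joint ranges: [-2.91, 2.91], [-0.94, 2.29], [0.18, 2.7], [-1.29, 4.43], [0.17, 2.64], [-3, 3]. Speed limits (rad/s): [2.57, 2.57, 3.14, 3.14, 3.14, 3.14].

INTERFACE

Orientations are given as a unit quaternion [w, x, y, z].
In Python, from cell import manip gives the robot as it stands. The module is installed in compiled form; this text tells all that it offers.
- The arm moves only by the tool jog_arm, never from a script. Its argument "motion" is a list of rows, each a list of 7 numbers: the opening, from 0 (shut) to 1 (fully open), then the shift along the world's x, y, z in m, then the turn, a rotation vector about the world's x, y, z in rad. In form: [[claw, tx, ty, tz, wx, wy, wz], ...]. A call has 1 to 20 rows; each row shifts and turns the commanded pose from where the row before left it; what a row does not reach is not made up. A row lasts 1/10 s, in which the tool goes at most 50 mm and 8.59 degrees, less where a joint would pass 70% of its speed; a pose out of reach is approached as far as the arm can. A call is refused whole if a number of a shift passes 0.05 or a number of a turn 0.15, either way. A call with a gripper value outside its range is refused whole. The fingers move at their own pace and stop on an object; "force" is the grip in N (left out, the last holds). Time passes only in rows, so rows that do not move let the fingers close. It gives the time, the measured TCP pose, the force, the opening and the grip force at its end, in the units of the state.
- manip.sense(): the state, without advancing time (a new reading comes with each control period).
- manip.read_camera(name): name is "side" or "top"; returns a dict with "color" (400x640x3 uint8, blue, green, red), "mtx" (3x3 intrinsics, pixels), "view" (4x4, takes a point from world to camera coordinates). Camera axes: x right, y down, z forward; pixel columns grow to the right and rows downward; lengths in m; the calibration is good to about 2 mm. A picture is of the moment at which its call begins. There is no depth.
- manip.hand_in(): hands the job in; it is judged then, once.
The state is a dict: "time": time; "joint_pos": joint angles; "qvel": joint speeds; "effort": joint torques, N m; "ee_pos": TCP position; "tcp_rot": TCP orientation; "ft_force": force on the tool from outside, world axes, zero at the start; "ft_torque": the same for the moment, N m; "gripper_width": finger opening in m; "finger_force": force on a finger pad.
Only numpy, scipy, OpenCV 4.12 (cv2) and the standard library are available. Lean on these libraries where they do the work, as an engineer would, in place of code of your own. Each camera call takes 0.05 s, during which the arm holds its last target. There are 200 camera calls.

## Working session

There is one attempt and no reset: what is moved stays moved. The work goes in short steps, Python scripts to look and compute and a tool call to move; the robot and the scene stay as the last step left them, time stands still between calls to the robot, and variables do not carry over. Pictures are saved under pics/ and viewed, at most 10 in all, crops included, and the job is handed in when it is done.

Besides the shell and the picture viewer there is one more tool, called after "Call:" as name([rows], argument=value, ...), one row to a line, values as JSON. jog_arm: Moves the arm, as the interface text tells. Its arguments: {"type":"object","properties":{"motion":{"type":"array","items":{"type":"array","items":{"type":"number"}}},"force":{"type":"number"}},"required":["motion"]}

```bash
mkdir -p pics; cat > h.py <<'E'
import numpy as np, cv2
from cell import manip
def shot(n,f):
    d=manip.read_camera(n); cv2.imwrite('pics/'+f,d['color']); np.savez('pics/'+n,**d); return d
def ray(d,u,v,z):
    K,V=np.array(d['mtx']),np.array(d['view']); R,t=V[:3,:3],V[:3,3]
    c=-R.T@t; r=R.T@np.linalg.inv(K)@np.array([u,v,1.]); return c+r*(z-c[2])/r[2]
def proj(d,p):
    V=np.array(d['view']); q=np.array(d['mtx'])@(V[:3,:3]@np.array(p)+V[:3,3]); return q[:2]/q[2]
E
python3 - <<'E'
from h import *
for n in('side','top'):
    d=shot(n,n+'0.png'); V=d['view']; print(n,-V[:3,:3].T@V[:3,3],V[2,:3],d['mtx'][0])
print(manip.sense())
E
```

```text
side [ 0.40551686 -0.70994389  0.73721178] [ 0.07174799  0.70052955 -0.71000744] [364.63161066   0.         315.65843813]
top [ 0.25820862 -0.08817033  1.4156598 ] [ 0.13634694  0.00268131 -0.99065752] [513.68064924   0.         320.02318717]
{'time': 0.1, 'joint_pos': array([-1.48008755e+00,  1.59002132e-01,  1.59810154e+00,  2.48245669e-05,
        1.38621085e+00, -2.10091055e-01]), 'qvel': array([ 2.94751374e-04, -8.15445345e-04, -1.96214232e-03,  7.47637504e-04,
        1.82251542e-03,  7.25445088e-05]), 'effort': array([-4.44896344e-06, -3.96990430e+01, -3.32336783e+01, -2.28865997e-04,
        4.16911716e-03,  1.53630879e-05]), 'ee_pos': array([ 0.17030721, -0.54865864,  0.24440868]), 'tcp_rot': array([-8.58672596e-04,  9.88711213e-01,  1.49831226e-01,  6.35373373e-05]), 'ft_force': array([-0.67532502, -0.14972061,  0.14489037]), 'ft_torque': array([ 0.05647798, -0.01548421, -0.01270542]), 'finger_force': 0.0, 'gripper_width': 0.08537357029479829}
```

View pics/top0.png

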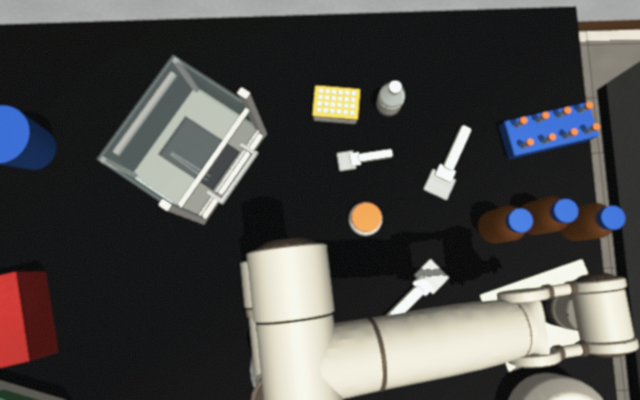

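View pics/side0.png

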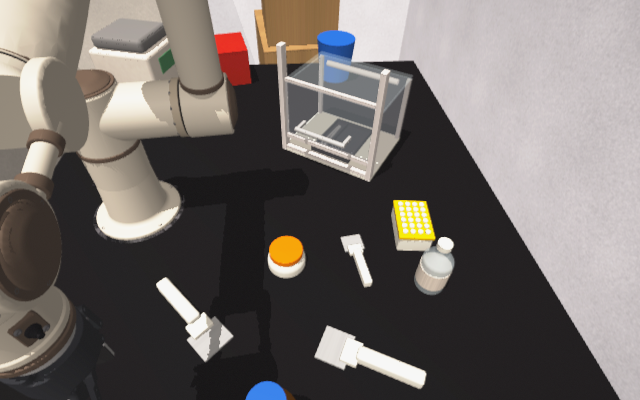

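The top view shows the posts' tops at about (244,92) and (165,205), the box opening towards the lower right, and the small scraper at (338–392,158). In the side view the scraper spans (343–370,238–283) and the handle bar is near (323,155). Next I'll enlarge these areas.

```bash
python3 - <<'E'
from h import *
a=cv2.imread('pics/top0.png');b=cv2.imread('pics/side0.png')
f=lambda im,x,y,w,h,s:cv2.resize(im[y:y+h,x:x+w],(w*s,h*s),interpolation=cv2.INTER_CUBIC)
cv2.imwrite('pics/c1.png',np.vstack([f(a,95,50,200,150,4)[:,:800]]))
cv2.imwrite('pics/c2.png',f(b,270,35,150,150,4))
d=dict(np.load('pics/top.npz'));e=dict(np.load('pics/side.npz'))
for n,dd,(x0,y0,x1,y1) in(('top',d,(330,140,400,178)),('side',e,(335,228,378,292))):
    g=cv2.cvtColor(dd['color'],cv2.COLOR_BGR2GRAY)[y0:y1,x0:x1]
    m=(g>70).astype(np.uint8); c=max(cv2.findContours(m,0,2)[0],key=cv2.contourArea)
    r=cv2.minAreaRect(c); P=c[:,0]+[x0,y0]
    W=np.array([ray(dd,*p,0.012)[:2] for p in P]); mu,ev=W.mean(0),np.linalg.svd(W-W.mean(0))[2][0]
    s=(W-mu)@ev; print(n,cv2.boundingRect(c),np.ptp(s),mu,ev)
    for z in(0.0,0.004,0.022): print(z,[ray(dd,*(P[i]),z).round(4)[:2] for i in(s.argmin(),s.argmax())])
print('post tops',[ray(d,u,v,.34).round(3) for u,v in((244,92),(165,205))],[ray(e,u,v,.34).round(3) for u,v in((281,44),(385,72))])
print('orange lid',ray(d,366,218,.055).round(3),'bottle',ray(d,396,87,.15).round(3),'tiprack',ray(d,337,102,.06).round(3))
E
```

```text
top (6, 8, 58, 24) 0.1588325749250711 [ 0.56219658 -0.20640883] [-0.13089842  0.99139579]
0.0 [array([ 0.5744, -0.2932]), array([ 0.5334, -0.1371])]
0.004 [array([ 0.5735, -0.2927]), array([ 0.5326, -0.1369])]
0.022 [array([ 0.5695, -0.29  ]), array([ 0.5291, -0.1363])]
side (5, 6, 33, 54) 0.15211593551991798 [ 0.56081401 -0.21594071] [ 0.1583415  -0.98738441]
0.0 [array([ 0.532 , -0.1349]), array([ 0.5691, -0.2856])]
0.004 [array([ 0.5314, -0.138 ]), array([ 0.5682, -0.2879])]
0.022 [array([ 0.5283, -0.1521]), array([ 0.5642, -0.2982])]
post tops [array([0.644, 0.073, 0.34 ]), array([0.401, 0.243, 0.34 ])] [array([0.404, 0.238, 0.34 ]), array([0.641, 0.071, 0.34 ])]
orange lid [ 0.388 -0.205  0.055] bottle [ 0.713 -0.288  0.15 ] tiprack [ 0.708 -0.139  0.06 ]
```

View pics/c1.png

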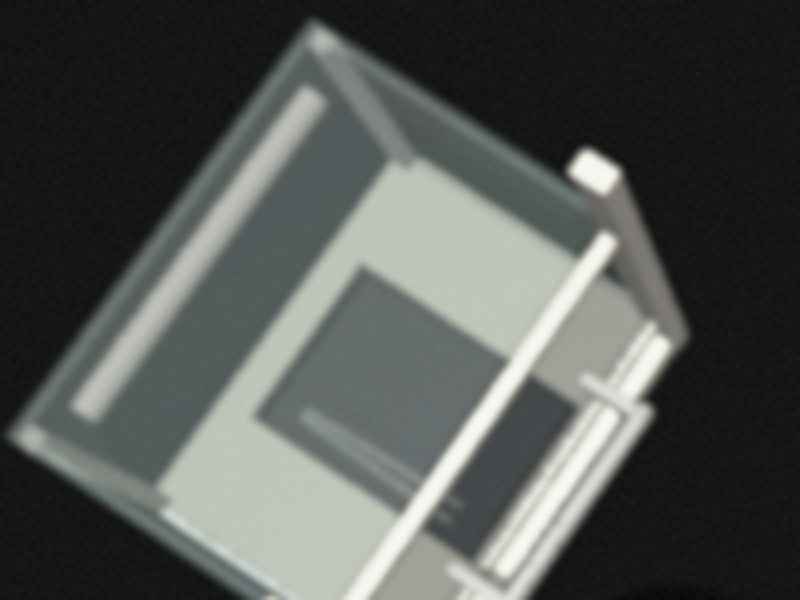

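View pics/c2.png

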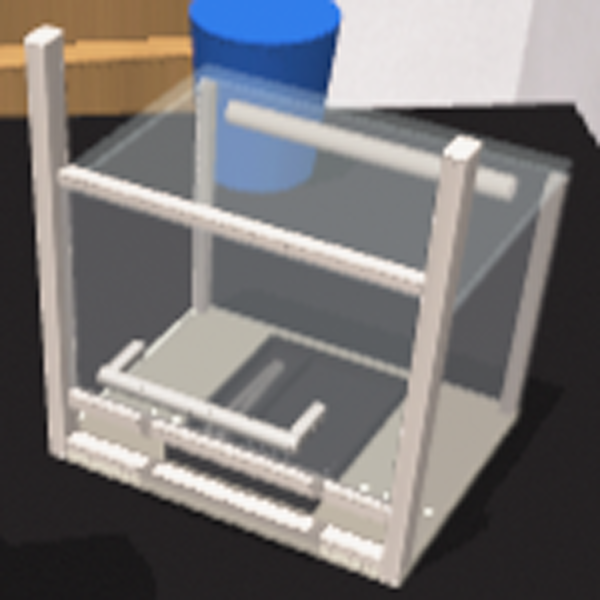

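The crops show the tray's corners at about (362,267), (258,413), (580,400) and (475,555) in the top crop. The handle bar's ends are at (103,375) and (295,438) in the side crop, and the forceps lie towards the left post. I'll check the box frame and work out the first move.

```bash
cat >> h.py <<'E'
from scipy.spatial.transform import Rotation as Ro
BY=np.radians(54.9); BO=np.array([.5225,.156,0])
bx=lambda x,y,z: BO+Ro.from_euler('z',BY).apply([x,y,z])
def tool(yaw,p,roll=0):
    c,s=np.cos(yaw),np.sin(yaw); d=np.array([np.cos(p)*c,np.cos(p)*s,-np.sin(p)]); y=np.array([s,-c,0])
    return Ro.from_rotvec(d*roll)*Ro.from_matrix(np.c_[np.cross(y,d),y,d])
def cur(): s=manip.sense(); q=s['tcp_rot']; return s,Ro.from_quat([q[1],q[2],q[3],q[0]]),np.array(s['ee_pos'])
def plan(g,R):
    s,R0,p0=cur(); d=R.as_matrix()[:,2]; T=np.array(g)+.005*d; rv=(R*R0.inv()).as_rotvec()
    print('TCPgoal',T.round(4),'shift',(T-p0).round(4),'rotvec',rv.round(4),'deg',np.degrees(np.linalg.norm(rv)).round(1)); return T-p0,rv
E
python3 - <<'E'
from h import *
d=dict(np.load('pics/top.npz'));e=dict(np.load('pics/side.npz'))
inb=lambda p:Ro.from_euler('z',-BY).apply(p-BO).round(4)
for nm,u,v in(('BR',362,267),('BL',258,413),('FR',580,400),('FL',475,555)): print('tray',nm,inb(ray(d,95+u/4,50+v/4,.024)))
for u,v in((103,375),(295,438)): print('bar side',inb(ray(e,270+u/4,35+v/4,.095)))
print('bar top',inb(ray(d,95+648/4,50+410/4,.095)))
print('sill corner top',inb(ray(d,95+688/4,50+340/4,.0)))
for y in(-.08,.08): print('pred bar',proj(e,bx(-.045,y,.095)),proj(d,bx(-.045,y,.095)))
# scraper: centreline of handle and blade from top mask
for n,dd,(x0,y0,x1,y1) in(('top',d,(330,140,400,178)),('side',e,(335,228,378,292))):
    g=cv2.cvtColor(dd['color'],cv2.COLOR_BGR2GRAY)[y0:y1,x0:x1]; ys,xs=np.nonzero(g>70)
    W=np.array([ray(dd,x+x0,y+y0,.012)[:2] for x,y in zip(xs,ys)]); u=np.array([-.145,.989]);u/=np.linalg.norm(u)
    for _ in range(3):
        v=np.array([-u[1],u[0]]); s=W@u; t=W@v; lo,hi=s.min(),s.max(); C=[]
        for a in np.linspace(lo,hi,13)[1:-1]:
            k=abs(s-a)<.006; C.append([a,(t[k].min()+t[k].max())/2,np.ptp(t[k])])
        C=np.array(C); f=np.polyfit(C[:,0],C[:,1],1); u=u+f[0]*v; u/=np.linalg.norm(u)
    print(n,'u',u,np.degrees(np.arctan2(u[1],u[0])),'len',hi-lo,'mid',(hi+lo)/2*u+np.median(C[:,1])*np.array([-u[1],u[0]]),'w',C[:,2].round(3))
print('bar pre-grasp'); 
for r in(np.pi/2,-np.pi/2): plan(bx(-.165,0,.165),tool(BY,np.radians(30),r))
plan(bx(-.165,0,.165),tool(BY,np.radians(45)))
E
```

```text
tray BR [ 0.2025 -0.0629  0.024 ]
tray BL [0.2022 0.0619 0.024 ]
tray FR [ 0.0207 -0.0685  0.024 ]
tray FL [0.0191 0.0606 0.024 ]
bar side [-0.0074  0.102   0.095 ]
bar side [-0.0013 -0.0576  0.095 ]
bar top [-0.0395 -0.0802  0.095 ]
sill corner top [-0.0121 -0.1488  0.    ]
pred bar [343.79121674 155.28205749] [258.67727358 153.70643092]
pred bar [295.23379769 137.39258107] [223.87969313 204.13992624]
top u [-0.14811521  0.98897011] 98.51771601251363 len 0.15915824358436692 mid [ 0.56305741 -0.21233084] w [0.028 0.028 0.028 0.028 0.028 0.028 0.041 0.052 0.057 0.056 0.057]
side u [-0.14952133  0.9887585 ] 98.59918822748283 len 0.15199830284466484 mid [ 0.56252907 -0.21621111] w [0.026 0.026 0.026 0.026 0.026 0.026 0.034 0.05  0.052 0.052 0.052]
bar pre-grasp
TCPgoal [0.4301 0.0245 0.1625] shift [ 0.2598  0.5732 -0.0819] rotvec [ 1.0668 -0.1673 -0.8262] deg 77.9
TCPgoal [0.4301 0.0245 0.1625] shift [ 0.2598  0.5732 -0.0819] rotvec [-0.1988 -1.262   1.982 ] deg 135.1
TCPgoal [0.4297 0.0239 0.1615] shift [ 0.2593  0.5726 -0.0829] rotvec [ 0.4689 -0.6466  0.6221] deg 58.0
```

```bash
python3 - <<'E'
from h import *
d=dict(np.load('pics/top.npz'));e=dict(np.load('pics/side.npz'))
P=lambda q:np.array(q['mtx'])@np.array(q['view'])[:3]
for a,b in(((257.2,152.5),(343.7,144.5)),):
    X=cv2.triangulatePoints(P(d),P(e),np.array(a),np.array(b)).ravel();X=X[:3]/X[3]
    print(X,Ro.from_euler('z',-BY).apply(X-BO))
for h in(.105,.115,.125,.135): print(h,[proj(q,bx(-.045,y,h)).round(1) for q in(e,d) for y in(-.08,.08)])
E
```

```text
[0.55742773 0.07227676 0.1329759 ] [-0.04841452 -0.07671742  0.1329759 ]
0.105 [array([344. , 152.5]), array([295.1, 134.6]), array([258.2, 152.9]), array([223.1, 203.7])]
0.115 [array([344.3, 149.6]), array([295.1, 131.8]), array([257.7, 152. ]), array([222.4, 203.2])]
0.125 [array([344.6, 146.7]), array([295. , 128.9]), array([257.2, 151.1]), array([221.6, 202.7])]
0.135 [array([344.8, 143.7]), array([294.9, 126. ]), array([256.7, 150.2]), array([220.8, 202.2])]
```

Call:
jog_arm([
  [0.6,0.01,0.045,0.01,0.09,-0.014,-0.07],
  [0.6,0.01,0.045,0.01,0.09,-0.014,-0.07],
  [0.6,0.01,0.045,0.01,0.09,-0.014,-0.07],
  [0.6,0.01,0.045,0.01,0.09,-0.014,-0.07],
  [0.6,0.01,0.045,0.01,0.09,-0.014,-0.07],
  [0.6,0.01,0.045,0.01,0.09,-0.014,-0.07],
])

```text
time: 0.7
ee_pos: [0.2307, -0.2774, 0.3056]
tcp_rot: [-0.257, 0.961, -0.064, 0.081]
ft_force: [0.3, -0.6, -0.6]
gripper_width: 0.0513
finger_force: 0.0
```

```bash
python3 - <<'E'
from h import *
s=manip.sense();print(s['joint_pos'].round(2))
a=np.radians(30)
plan(bx(-.045-.12*np.cos(a),0,.129+.12*np.sin(a)),tool(BY,a,np.pi/2))
E
```

```text
[-1.44 -0.18  1.9   0.27  1.9   0.29]
TCPgoal [0.4394 0.0377 0.1865] shift [ 0.2086  0.3151 -0.1191] rotvec [ 0.5237 -0.0845 -0.4046] deg 38.2
```

Call:
jog_arm([
  [0.6,0.026,0.039,-0.01,0.065,-0.0105,-0.0505],
  [0.6,0.026,0.039,-0.01,0.065,-0.0105,-0.0505],
  [0.6,0.026,0.039,-0.015,0.065,-0.0105,-0.0505],
  [0.6,0.026,0.039,-0.015,0.065,-0.0105,-0.0505],
  [0.6,0.026,0.039,-0.015,0.065,-0.0105,-0.0505],
  [0.6,0.026,0.039,-0.015,0.065,-0.0105,-0.0505],
  [0.6,0.026,0.039,-0.019,0.065,-0.0105,-0.0505],
  [0.6,0.026,0.039,-0.02,0.065,-0.0105,-0.0505],
  [0.6,0,0,0,0,0,0],
  [0.6,0,0,0,0,0,0],
])

```text
time: 1.7
ee_pos: [0.437, 0.0328, 0.1863]
tcp_rot: [-0.474, 0.828, -0.259, 0.149]
ft_force: [-0.6, 0.2, 1.5]
gripper_width: 0.0509
finger_force: 0.0
```

```bash
python3 - <<'E'
from h import *
s=manip.sense();print(s['joint_pos'].round(2),s['ee_pos'],s['gripper_width'])
a=np.radians(30)
plan(bx(-.045,0,.129),tool(BY,a,np.pi/2))
shot('side','s1.png');shot('top','t1.png')
A=cv2.imread('pics/s1.png')[60:200,250:420];cv2.imwrite('pics/s1c.png',cv2.resize(A,None,fx=4,fy=4,interpolation=2))
E
```

```text
[-0.89 -0.19  2.39  0.98  1.47  0.9 ] [0.43695759 0.03280747 0.18631731] 0.050868158094201116
TCPgoal [0.4991 0.1227 0.1265] shift [ 0.0622  0.0899 -0.0598] rotvec [ 0.0064 -0.0031 -0.0052] deg 0.5
```

View pics/s1c.png

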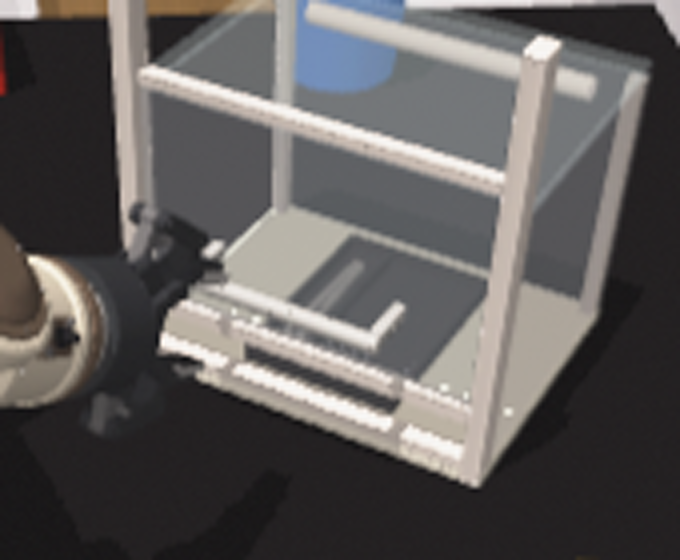

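The upper finger is at about (215,255) and the lower one at (185,365) in the crop, and the bar's near end lies between and ahead of them. Now I move in and grip.

Call:
jog_arm([
  [0.6,0.012,0.018,-0.012,0,0,0],
  [0.6,0.012,0.018,-0.012,0,0,0],
  [0.6,0.012,0.018,-0.012,0,0,0],
  [0.6,0.012,0.018,-0.012,0,0,0],
  [0.6,0.012,0.016,-0.011,0,0,0],
  [0.6,0,0,0,0,0,0],
  [0.6,0,0,0,0,0,0],
])

```text
time: 2.5
ee_pos: [0.4984, 0.1184, 0.1287]
tcp_rot: [-0.473, 0.828, -0.26, 0.151]
ft_force: [0.9, -0.4, -0.8]
gripper_width: 0.0515
finger_force: 0.0
```

Call:
jog_arm([
  [0,0,0,0,0,0,0],
  [0,0,0,0,0,0,0],
  [0,0,0,0,0,0,0],
  [0,0,0,0,0,0,0],
  [0,0,0,0,0,0,0],
  [0,0,0,0,0,0,0],
], force=50)

```text
time: 3.1
ee_pos: [0.4975, 0.1177, 0.127]
tcp_rot: [-0.471, 0.829, -0.261, 0.151]
ft_force: [-6.2, -11.0, -0.3]
gripper_width: 0.0117
finger_force: 48.7
```

Call:
jog_arm([
  [0,0,0,0.005,0,0,0],
  [0,0,0,0.01,0,0,0],
  [0,0,0,0.01,0,0,0],
  [0,0,0,0.01,0,0,0],
  [0,0,0,0,0,0,0],
])

```text
time: 3.6
ee_pos: [0.4975, 0.1177, 0.1622]
tcp_rot: [-0.471, 0.829, -0.26, 0.151]
ft_force: [-7.9, -12.5, -0.6]
gripper_width: 0.0119
finger_force: 51.4
```

```bash
python3 - <<'E'
from h import *
s=manip.sense();print(s['joint_pos'].round(2),s['ft_force'],s['gripper_width'])
shot('side','s2.png')
A=cv2.imread('pics/s2.png')[30:200,250:420];cv2.imwrite('pics/s2c.png',cv2.resize(A,None,fx=3.5,fy=3.5,interpolation=2))
E
```

```text
[-0.58 -0.06  2.33  1.17  1.21  0.95] [ -7.85029228 -12.48606453  -0.57732728] 0.011905871136858856
```

View pics/s2c.png

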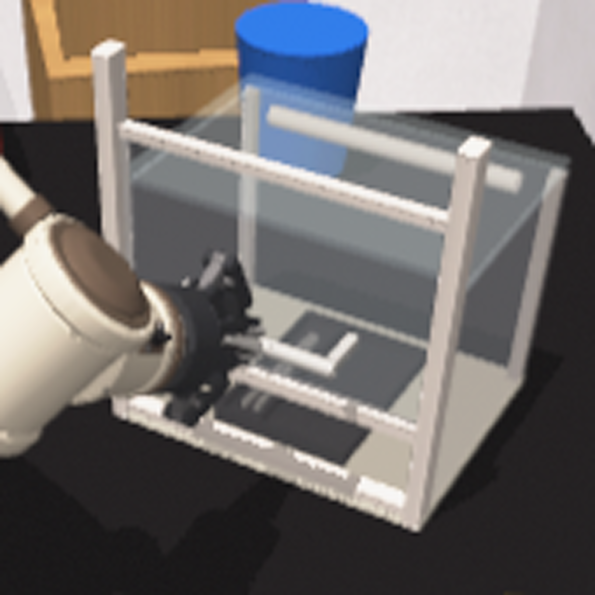

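The sash has risen with the gripper: its lower rail now runs from (240,375) to (415,430), clear of the sill. I keep lifting.

Call:
jog_arm([
  [0,0,0,0.01,0,0,0],
  [0,0,0,0.02,0,0,0],
  [0,0,0,0.02,0,0,0],
  [0,0,0,0.02,0,0,0],
  [0,0,0,0.02,0,0,0],
  [0,0,0,0.01,0,0,0],
  [0,0,0,0,0,0,0],
])

```text
time: 4.35
ee_pos: [0.4975, 0.1177, 0.2626]
tcp_rot: [-0.471, 0.829, -0.26, 0.151]
ft_force: [-10.2, -14.8, 2.0]
gripper_width: 0.0117
finger_force: 52.5
```

Call:
jog_arm([
  [0,0,0,0.003,0,0,0],
  [0,0,0,0.003,0,0,0],
  [0,0,0,0.003,0,0,0],
])

```text
time: 4.65
ee_pos: [0.4974, 0.1176, 0.2691]
tcp_rot: [-0.471, 0.829, -0.262, 0.151]
ft_force: [5.7, -4.8, -12.7]
gripper_width: 0.0123
finger_force: 50.3
```

Call:
jog_arm([
  [0,0,0,0.002,0,0,0],
  [0,0,0,0.002,0,0,0],
])

```text
time: 4.85
ee_pos: [0.4974, 0.1177, 0.273]
tcp_rot: [-0.47, 0.829, -0.262, 0.151]
ft_force: [5.3, -5.5, -13.1]
gripper_width: 0.0117
finger_force: 50.4
```

Call:
jog_arm([
  [0,0,0,0.002,0,0,0],
  [0,0,0,0.002,0,0,0],
])

```text
time: 5.05
ee_pos: [0.4974, 0.1176, 0.277]
tcp_rot: [-0.47, 0.829, -0.262, 0.151]
ft_force: [6.0, -5.4, -12.1]
gripper_width: 0.012
finger_force: 50.3
```

Call:
jog_arm([
  [0,0,0,0.003,0,0,0],
  [0,0,0,0.003,0,0,0],
])

```text
time: 5.25
ee_pos: [0.4971, 0.1175, 0.2787]
tcp_rot: [-0.468, 0.829, -0.265, 0.15]
ft_force: [42.5, 15.3, -47.0]
gripper_width: 0.0118
finger_force: 48.5
```

Call:
jog_arm([
  [0,0,0,0.003,0,0,0],
  [0,0,0,0.003,0,0,0],
])

```text
time: 5.45
ee_pos: [0.4943, 0.1179, 0.2798]
tcp_rot: [-0.466, 0.831, -0.266, 0.146]
ft_force: [28.8, 4.8, -54.1]
gripper_width: 0.0116
finger_force: 49.2
```

```bash
python3 - <<'E'
from h import *
s=manip.sense();print(s['joint_pos'].round(2),s['ft_force'],s['gripper_width'],s['ee_pos'])
shot('side','s3.png')
e=dict(np.load('pics/side.npz'))
for h in(.265,.275,.285): print(h,[(proj(e,bx(-.045,y,h))-[250,0]).round(1)*3.5 for y in(-.08,.08)])
A=cv2.imread('pics/s3.png')[0:170,250:420];cv2.imwrite('pics/s3c.png',cv2.resize(A,None,fx=3.5,fy=3.5,interpolation=2))
E
```

```text
[-0.58 -0.33  2.27  1.06  1.35  1.28] [ 28.82303793   4.80915542 -54.05815665] 0.011609287062813311 [0.49433089 0.11793578 0.27984009]
0.265 [array([345.1, 354.2]), array([152.6 , 294.35])]
0.275 [array([346.5 , 341.25]), array([152.25, 282.1 ])]
0.285 [array([347.55, 328.3 ]), array([151.9, 269.5])]
```

View pics/s3c.png

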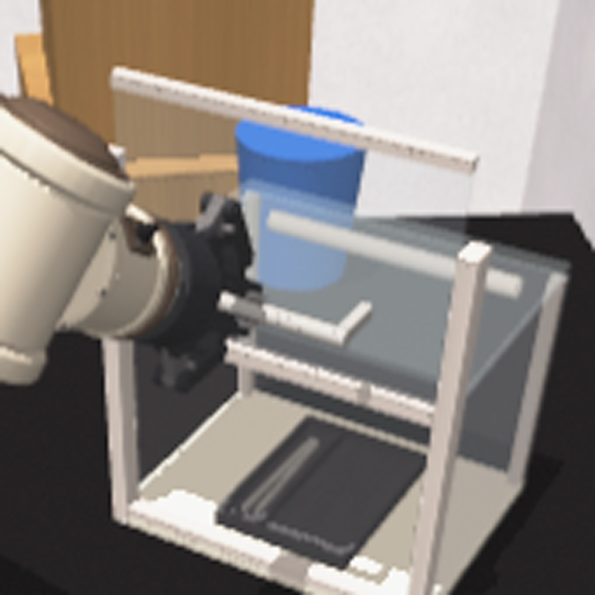

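The sash is at its top stop: the bar's end is at (345,341), matching a height of 0.275, and the force has risen sharply. I ease off, open and back out.

Call:
jog_arm([
  [0,0.002,0,-0.004,0,0,0],
  [0.5,0,0,0,0,0,0],
  [0.6,0,0,0,0,0,0],
  [0.6,0,0,0,0,0,0],
  [0.6,0,0,0,0,0,0],
])

```text
time: 6.0
ee_pos: [0.4998, 0.1195, 0.2888]
tcp_rot: [-0.474, 0.828, -0.259, 0.151]
ft_force: [0.2, 0.1, -0.5]
gripper_width: 0.0513
finger_force: 0.0
```

Call:
jog_arm([
  [0.6,-0.01,-0.014,0.01,0,0,0],
  [0.6,-0.015,-0.021,0.015,0,0,0],
  [0.6,-0.015,-0.021,0.015,0,0,0],
  [0.6,-0.015,-0.021,0.015,0,0,0],
  [0.6,-0.02,-0.03,0.005,0,0,0],
  [0.6,0,0,0,0,0,0],
])

```text
time: 6.6
ee_pos: [0.4245, 0.0093, 0.3493]
tcp_rot: [-0.472, 0.828, -0.261, 0.153]
ft_force: [0.1, 0.2, -0.5]
gripper_width: 0.0513
finger_force: 0.0
```

```bash
python3 - <<'E'
from h import *
s=manip.sense();print(s['joint_pos'].round(2),s['ft_force'].round(1),s['gripper_width'],s['ee_pos'])
a=np.radians(45); SY=np.radians(98.56); u=np.array([np.cos(SY),np.sin(SY),0]); so=np.array([.5628,-.214,0])
g=so-.045*u+[0,0,.024]; d=u*np.cos(a)-[0,0,np.sin(a)]
for r in(0,np.pi): plan(g-.1*d+[0,0,.05],tool(SY,a,r))
e=shot('side','s4.png'); print(proj(e,bx(-.045,-.08,.275)))
E
```

```text
[-0.97 -0.5   2.25  0.97  1.77  1.22] [ 0.1  0.2 -0.5] 0.051321495275879536 [0.42451705 0.00927178 0.34934226]
TCPgoal [ 0.5795 -0.3249  0.1412] shift [ 0.155  -0.3342 -0.2082] rotvec [-0.5261 -1.2647  1.6112] deg 121.2
TCPgoal [ 0.5795 -0.3249  0.1412] shift [ 0.155  -0.3342 -0.2082] rotvec [ 0.0941  1.2104 -0.3011] deg 71.7
[348.9702899   97.53609011]
```

Call:
jog_arm([
  [0.5,0,-0.02,0,-0.0705,-0.101,0.0714],
  [0.5,0.01,-0.02,0,-0.0705,-0.101,0.0714],
  [0.5,0.01,-0.02,0,-0.0705,-0.101,0.0714],
  [0.5,0.01,-0.02,0,-0.0705,-0.101,0.0714],
  [0.5,0.01,-0.02,0,-0.0705,-0.101,0.0714],
  [0.5,0.01,-0.02,0,-0.0705,-0.101,0.0714],
  [0.5,0.01,-0.02,0,-0.0705,-0.101,0.0714],
  [0.5,0.01,-0.02,0,-0.0705,-0.101,0.0714],
  [0.5,0.01,-0.02,0,-0.0705,-0.101,0.0714],
  [0.5,0.01,-0.02,0,-0.0705,-0.101,0.0714],
  [0.5,0,-0.02,0,-0.0705,-0.101,0.0714],
  [0.5,0,0,0,0,0,0],
  [0.5,0,0,0,0,0,0],
])

```text
time: 7.95
ee_pos: [0.515, -0.2062, 0.3476]
tcp_rot: [-0.231, 0.769, 0.398, 0.444]
ft_force: [0.4, 0.6, -0.2]
gripper_width: 0.0426
finger_force: 0.0
```

```bash
cat >> h.py <<'E'
SY=np.radians(98.56); su=np.array([np.cos(SY),np.sin(SY),0]); so=np.array([.5628,-.214,0])
def sg(back,up,z=.024,p=45):
    a=np.radians(p); d=su*np.cos(a)-[0,0,np.sin(a)]; return so-.045*su+[0,0,z+up]-back*d
E
python3 - <<'E'
from h import *
s=manip.sense();print(s['joint_pos'].round(2))
plan(sg(.1,.05),tool(SY,np.radians(45)))
E
```

```text
[-1.06  0.14  1.7   0.93  1.8  -0.47]
TCPgoal [ 0.5795 -0.3249  0.1412] shift [ 0.0645 -0.1187 -0.2064] rotvec [-0.2622  0.0596  0.7603] deg 46.2
```

Call:
jog_arm([
  [0.5,0.009,-0.017,-0.029,-0.0375,0.0085,0.1086],
  [0.5,0.009,-0.017,-0.029,-0.0375,0.0085,0.1086],
  [0.5,0.009,-0.017,-0.029,-0.0375,0.0085,0.1086],
  [0.5,0.009,-0.017,-0.029,-0.0375,0.0085,0.1086],
  [0.5,0.009,-0.017,-0.029,-0.0375,0.0085,0.1086],
  [0.5,0.009,-0.017,-0.029,-0.0375,0.0085,0.1086],
  [0.5,0.01,-0.017,-0.032,-0.0375,0.0085,0.1086],
  [0.5,0,0,0,0,0,0],
  [0.5,0,0,0,0,0,0],
])

```text
time: 8.85
ee_pos: [0.5788, -0.3244, 0.141]
tcp_rot: [-0.291, 0.602, 0.7, 0.251]
ft_force: [-0.6, -1.0, 0.6]
gripper_width: 0.0423
finger_force: 0.0
```

```bash
python3 - <<'E'
from h import *
s=manip.sense();print(s['joint_pos'].round(2),s['ft_force'].round(1),s['gripper_width'])
plan(sg(.1,.05),tool(SY,np.radians(45))); plan(sg(0,.03),tool(SY,np.radians(45)))
e=shot('side','s5.png');shot('top','t5.png')
A=cv2.imread('pics/s5.png')[150:320,270:480];B=cv2.imread('pics/t5.png')[110:280,290:500]
cv2.imwrite('pics/s5c.png',np.vstack([cv2.resize(x,None,fx=1.75*2,fy=1.75*2,interpolation=2)[:300] if 0 else cv2.resize(x,None,fx=1.75,fy=1.75,interpolation=2) for x in(A,B)]))
print(proj(e,so-.075*su+[0,0,.022])-[270,150],proj(e,so+.075*su)-[270,150])
E
```

```text
[-0.86  0.93  0.91  0.42  1.98 -0.98] [-0.6 -1.   0.6] 0.04230215549212196
TCPgoal [ 0.5795 -0.3249  0.1412] shift [ 0.0007 -0.0006  0.0002] rotvec [-0.0025  0.0007 -0.0004] deg 0.2
TCPgoal [ 0.569  -0.255   0.0505] shift [-0.0098  0.0694 -0.0905] rotvec [-0.0025  0.0007 -0.0004] deg 0.2
[ 99.48546851 132.70883052] [78.8491425  87.06460417]
```

View pics/s5c.png

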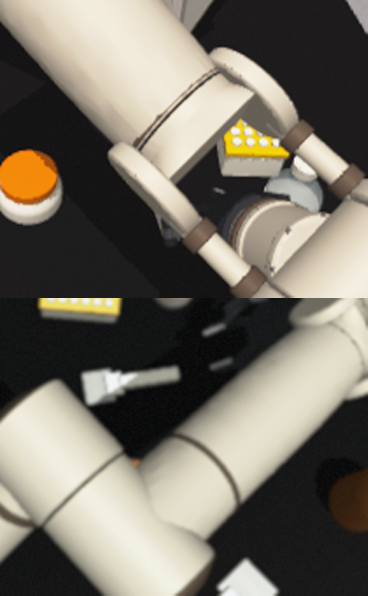

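The top crop shows the scraper at (85–180,375) and the two finger pads at (215,328) and (222,362), with the arm above. I'll check numerically that the jaws are centred on the handle.

```bash
python3 - <<'E'
from h import *
d=dict(np.load('pics/top.npz')); s,R,p=cur(); M=R.as_matrix()
f=lambda x:((proj(d,x)-[290,110])*1.75+[0,298]).round(0)
for k in(-1,1): print(f(p+M[:,1]*.021*k+M[:,2]*.014),f(p+M[:,1]*.021*k-M[:,2]*.02))
print(f(so-.075*su+[0,0,.022]),f(so+.075*su))
g=cv2.cvtColor(d['color'],6)[140:178,330:400]; ys,xs=np.nonzero(g>70); print(xs.min()+330,xs.max()+330)
E
```

```text
[211. 364.] [231. 357.]
[206. 336.] [225. 329.]
[179. 371.] [ 85. 390.]
330 392
```

Call:
jog_arm([
  [0.5,-0.002,0.014,-0.018,0,0,0],
  [0.5,-0.002,0.014,-0.018,0,0,0],
  [0.5,-0.002,0.014,-0.018,0,0,0],
  [0.5,-0.002,0.014,-0.018,0,0,0],
  [0.5,-0.002,0.013,-0.018,0,0,0],
  [0.5,0,0,0,0,0,0],
  [0.5,0,0,0,0,0,0],
])

```text
time: 9.65
ee_pos: [0.5689, -0.2581, 0.0546]
tcp_rot: [-0.287, 0.603, 0.701, 0.25]
ft_force: [-0.4, -0.4, 0.3]
gripper_width: 0.0425
finger_force: 0.0
```

Call:
jog_arm([
  [0.5,0,0.001,-0.008,0,0,0],
  [0.5,0,0.001,-0.008,0,0,0],
  [0.5,0,0,-0.008,0,0,0],
  [0.5,0,0,-0.004,0,0,0],
  [0.5,0,0,0,0,0,0],
  [0.5,0,0,0,0,0,0],
  [0.5,0,0,0,0,0,0],
])

```text
time: 10.35
ee_pos: [0.5688, -0.2555, 0.0242]
tcp_rot: [-0.289, 0.602, 0.701, 0.25]
ft_force: [0.7, 0.3, -0.9]
gripper_width: 0.0431
finger_force: 0.0
```

```bash
python3 - <<'E'
from h import *
plan(sg(0,0),tool(SY,np.radians(45)))
e=shot('side','s6.png');d=shot('top','t6.png')
A=cv2.imread('pics/t6.png')[120:200,310:430];cv2.imwrite('pics/s6c.png',cv2.resize(A,None,fx=5,fy=5,interpolation=2))
E
```

```text
TCPgoal [ 0.569  -0.255   0.0205] shift [ 0.0002  0.0005 -0.0037] rotvec [ 0.0008  0.0038 -0.0006] deg 0.2
```

View pics/s6c.png

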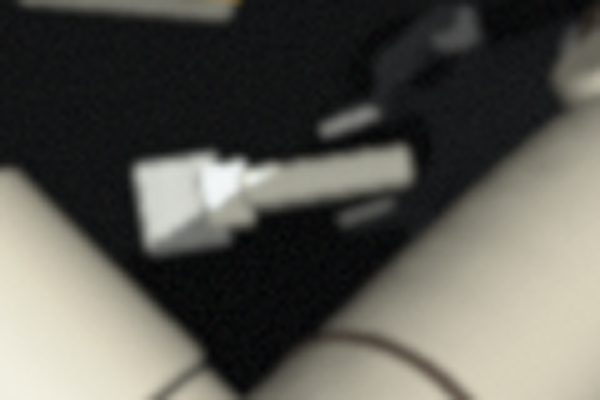

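The handle, at about (350,178), lies between the pads at (350,120) and (365,212). I go a touch lower and close.

Call:
jog_arm([
  [0.5,0,0,-0.002,0,0,0],
  [0.5,0,0,0,0,0,0],
  [0.15,0,0,0,0,0,0],
  [0,0,0,0,0,0,0],
  [0,0,0,0,0,0,0],
  [0,0,0,0,0,0,0],
  [0,0,0,0,0,0,0],
], force=40)

```text
time: 11.15
ee_pos: [0.5687, -0.2555, 0.022]
tcp_rot: [-0.289, 0.602, 0.701, 0.25]
ft_force: [0.8, -0.2, 1.6]
gripper_width: 0.019
finger_force: 40.9
```

```bash
python3 - <<'E'
from h import *
s,_,p=cur();print(s['joint_pos'].round(2),s['ft_force'].round(1),s['gripper_width'],s['finger_force'],p)
E
```

```text
[-0.81  0.95  1.13  0.42  1.73 -1.04] [ 0.8 -0.2  1.6] 0.018998555777124882 40.91252827027347 [ 0.56868679 -0.25545968  0.02204148]
```

Call:
jog_arm([
  [0,0,0,0.005,0,0,0],
  [0,0,0,0.01,0,0,0],
  [0,0,0,0.02,0,0,0],
  [0,0,0,0.02,0,0,0],
  [0,0,0,0.02,0,0,0],
  [0,0,0,0.02,0,0,0],
  [0,0,0,0,0,0,0],
], force=60)

```text
time: 11.85
ee_pos: [0.5702, -0.2568, 0.1214]
tcp_rot: [-0.285, 0.602, 0.702, 0.25]
ft_force: [0.4, 0.4, -0.1]
gripper_width: 0.0181
finger_force: 59.7
```

```bash
python3 - <<'E'
from h import *
s,R,p=cur();print(s['joint_pos'].round(2),s['ft_force'].round(1),s['gripper_width'],s['finger_force'],p)
e=shot('side','s7.png');d=shot('top','t7.png')
A=cv2.imread('pics/t7.png')[120:200,310:430];cv2.imwrite('pics/s7c.png',cv2.resize(A,None,fx=5,fy=5,interpolation=2))
# predicted blade tip if rigid: find blade left edge
h=p[2]-.0205
f=lambda x:((proj(d,x)-[310,120])*5).round(0)
o=so+[0,0,p[2]-.0222]
print(f(o+.075*su+[0,0,.004]),f(o-.075*su+[0,0,.022]))
a=np.radians(45); g=bx(-.30,-.026,.19)
plan(g,tool(BY,a))
E
```

```text
[-0.81  0.81  1.13  0.43  1.85 -0.99] [ 0.4  0.4 -0.1] 0.018130828054526257 59.65075619547861 [ 0.57016295 -0.25682341  0.12144102]
[150. 172.] [437. 114.]
TCPgoal [ 0.3733 -0.1015  0.1865] shift [-0.1954  0.1541  0.069 ] rotvec [ 0.0034  0.0034 -0.7626] deg 43.7
```

View pics/s7c.png

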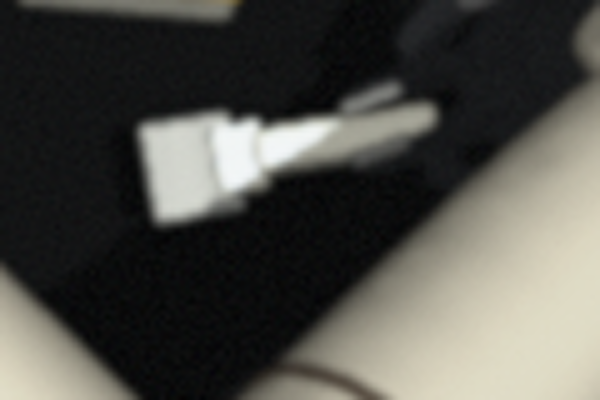

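The scraper is held firmly and level: its blade edge is at about (147,173), against (150,172) predicted. From here I measure only by numbers.

```bash
python3 - <<'E'
from h import *
inb=lambda p:Ro.from_euler('z',-BY).apply(p-BO)
for n in('side','top'):
    dd=dict(np.load(f'pics/{n}.npz')); g=cv2.cvtColor(dd['color'],6)
    # floor polygon mask
    poly=np.array([proj(dd,bx(x,y,.01)) for x,y in((.008,-.085),(.225,-.085),(.225,.085),(.008,.085))]).astype(np.int32)
    m=np.zeros_like(g);cv2.fillPoly(m,[poly],255); v=g[m>0]; t,_=cv2.threshold(v.reshape(-1,1),0,255,cv2.THRESH_OTSU)
    k=((g<t)&(m>0)).astype(np.uint8); c=max(cv2.findContours(k,0,1)[0],key=cv2.contourArea)
    W=np.array([inb(ray(dd,*q,.026))[:2] for q in c[:,0]]); r=cv2.minAreaRect((W*1000).astype(np.float32)); print(n,t,cv2.contourArea(c),r,np.percentile(W,[2,98],axis=0).round(4).tolist())
plan(bx(-.22,-.022,.16),tool(BY,np.radians(45)))
# sash state: bar pixel check
d=dict(np.load('pics/side.npz'));print(proj(d,bx(-.045,-.078,.275)),[int(d['color'][r,int(proj(d,bx(-.045,-.06,.275))[0])].sum()) for r in range(86,104)],proj(d,bx(-.045,-.06,.275)))
E
```

```text
side 146.0 214.0 ((185.7097930908203, -38.22108459472656), (132.10189819335938, 58.44073486328125), 51.6043815612793) [[0.1265, -0.0735], [0.2076, 0.0273]]
top 150.0 1319.0 ((79.14952850341797, -7.225517272949219), (91.44768524169922, 154.02853393554688), 0.058682553470134735) [[0.0338, -0.0806], [0.1246, 0.0684]]
TCPgoal [ 0.416  -0.0338  0.1565] shift [-0.1527  0.2219  0.039 ] rotvec [ 0.0034  0.0034 -0.7626] deg 43.7
[348.23489181  97.31135204] [353, 352, 352, 354, 353, 445, 589, 635, 597, 515, 407, 314, 295, 279, 254, 253, 254, 252] [341.66720909  95.30426451]
```

```bash
python3 - <<'E'
from h import *
e=dict(np.load('pics/side.npz'))
for q in((218,510),(350,565),(430,457),(320,418)): print(Ro.from_euler('z',-BY).apply(ray(e,250+q[0]/3.5,q[1]/3.5,.026)-BO).round(4))
E
```

```text
[0.0244 0.0621 0.026 ]
[ 0.017  -0.0749  0.026 ]
[ 0.2005 -0.0693  0.026 ]
[0.2043 0.0509 0.026 ]
```

Call:
jog_arm([
  [0,0,0,0.03,0,0,0],
  [0,-0.02,0.03,0.02,0,0,-0.1],
  [0,-0.02,0.03,0.01,0,0,-0.11],
  [0,-0.02,0.03,0,0,0,-0.11],
  [0,-0.02,0.03,0,0,0,-0.11],
  [0,-0.02,0.03,0,0,0,-0.11],
  [0,-0.02,0.03,0,0,0,-0.11],
  [0,-0.02,0.03,-0.01,0,0,-0.11],
  [0,-0.012,0.012,-0.01,0,0,0],
  [0,0,0,0,0,0,0],
  [0,0,0,0,0,0,0],
])

```text
time: 13.05
ee_pos: [0.4168, -0.0336, 0.1568]
tcp_rot: [-0.175, 0.819, 0.427, 0.34]
ft_force: [0.3, -1.0, 0.2]
gripper_width: 0.0183
finger_force: 59.6
```

```bash
cat >> h.py <<'E'
# scraper origin relative to TCP, in the tool frame (from the grasp)
OFF=(tool(SY,np.pi/4)).inv().apply(so-np.array([.5687,-.2555,.0220]))
RT=tool(BY,np.pi/4)
def place(x,y,z):   # wanted scraper origin in box -> deltas
    s,R,p=cur(); T=bx(x,y,z)-RT.apply(OFF); rv=(RT*R.inv()).as_rotvec(); o=Ro.from_euler('z',-BY).apply(p+R.apply(OFF)-BO)
    print('origin now(box)',o.round(4),'shift',(T-p).round(4),'rotvec',rv.round(4),'ft',s['ft_force'].round(1),'w',s['gripper_width'],s['joint_pos'].round(2))
E
python3 -c "
from h import *
place(-.12,-.022,.034);place(.111,-.022,.034)"
```

```text
origin now(box) [-0.1741 -0.0229  0.1348] shift [ 0.0303  0.0447 -0.1008] rotvec [ 0.0025  0.002  -0.002 ] ft [ 0.3 -1.   0.2] w 0.018336681149454654 [-0.93 -0.2   2.32  0.75  1.39 -0.61]
origin now(box) [-0.1741 -0.0229  0.1348] shift [ 0.1632  0.2337 -0.1008] rotvec [ 0.0025  0.002  -0.002 ] ft [ 0.3 -1.   0.2] w 0.018336681149454654 [-0.93 -0.2   2.32  0.75  1.39 -0.61]
```

Call:
jog_arm([
  [0,0.005,0.007,-0.02,0,0,0],
  [0,0.005,0.007,-0.02,0,0,0],
  [0,0.005,0.007,-0.02,0,0,0],
  [0,0.005,0.008,-0.02,0,0,0],
  [0,0.005,0.008,-0.015,0,0,0],
  [0,0.005,0.007,-0.006,0,0,0],
  [0,0,0,0,0,0,0],
  [0,0,0,0,0,0,0],
])

```text
time: 13.85
ee_pos: [0.4474, 0.0099, 0.0565]
tcp_rot: [-0.175, 0.819, 0.428, 0.34]
ft_force: [-0.0, 0.8, -1.5]
gripper_width: 0.0187
finger_force: 59.5
```

```bash
python3 - <<'E'
from h import *
place(.0,-.024,.034);place(.111,-.024,.034)
e=shot('side','s8.png');d=shot('top','t8.png')
for x,y,z in((.075,-.025,.004),(.075,.025,.004)): 
    P=lambda q:proj(q,bx(-.12+x,-.0235+y,.037+z)).round(1)
    print(P(e),P(d))
E
```

```text
origin now(box) [-0.1208 -0.0229  0.0344] shift [ 0.0703  0.0982 -0.0005] rotvec [ 0.0034  0.0031 -0.003 ] ft [-0.   0.8 -1.5] w 0.01874477961363251 [-0.78  0.09  2.32  0.89  1.1  -0.75]
origin now(box) [-0.1208 -0.0229  0.0344] shift [ 0.1342  0.189  -0.0005] rotvec [ 0.0034  0.0031 -0.003 ] ft [-0.   0.8 -1.5] w 0.01874477961363251 [-0.78  0.09  2.32  0.89  1.1  -0.75]
[332.9 166.2] [254.6 167.5]
[318.  160.5] [244.2 182.7]
```

Call:
jog_arm([
  [0,0.014,0.02,0,0,0,0],
  [0,0.014,0.02,0,0,0,0],
  [0,0.014,0.02,0,0,0,0],
  [0,0.014,0.02,0,0,0,0],
  [0,0.014,0.018,0,0,0,0],
  [0,0,0,0,0,0,0],
])

```text
time: 14.55
ee_pos: [0.5177, 0.1097, 0.057]
tcp_rot: [-0.175, 0.818, 0.429, 0.34]
ft_force: [-0.5, 0.5, -1.2]
gripper_width: 0.0182
finger_force: 59.6
```

Call:
jog_arm([
  [0,0.012,0.017,0,0,0,0],
  [0,0.012,0.017,0,0,0,0],
  [0,0.01,0.015,0,0,0,0],
  [0,0,0,0,0,0,0],
])

```text
time: 14.95
ee_pos: [0.5513, 0.158, 0.0567]
tcp_rot: [-0.175, 0.819, 0.428, 0.34]
ft_force: [-0.7, 0.7, -0.9]
gripper_width: 0.0185
finger_force: 59.5
```

```bash
python3 -c "
from h import *
place(.111,-.024,.034)"
```

```text
origin now(box) [ 0.0601 -0.0227  0.0347] shift [ 0.0303  0.0409 -0.0007] rotvec [ 0.003   0.0039 -0.004 ] ft [-0.7  0.7 -0.9] w 0.018520603940992773 [-0.3   0.24  2.14  1.11  0.85 -0.51]
```

Call:
jog_arm([
  [0,0.01,0.013,0,0,0,0],
  [0,0.01,0.014,0,0,0,0],
  [0,0.007,0.01,0,0,0,0],
  [0,0.003,0.004,0,0,0,0],
  [0,0,0,0,0,0,0],
  [0,0,0,0,0,0,0],
])

```text
time: 15.55
ee_pos: [0.5803, 0.1982, 0.0557]
tcp_rot: [-0.175, 0.819, 0.427, 0.34]
ft_force: [-0.6, 0.0, -0.1]
gripper_width: 0.0188
finger_force: 59.6
```

Call:
jog_arm([
  [0,0,0,-0.004,0,0,0],
  [0,0,0,-0.004,0,0,0],
  [0,0,0,-0.004,0,0,0],
  [0,0,0,-0.003,0,0,0],
  [0,0,0,0,0,0,0],
  [0,0,0,0,0,0,0],
])

```text
time: 16.15
ee_pos: [0.5805, 0.1987, 0.0407]
tcp_rot: [-0.175, 0.819, 0.428, 0.34]
ft_force: [0.5, -0.3, -0.3]
gripper_width: 0.0187
finger_force: 59.6
```

```bash
python3 -c "
from h import *
place(.111,-.024,.014)"
```

```text
origin now(box) [ 0.1102 -0.0232  0.0187] shift [ 0.0011  0.0002 -0.0047] rotvec [ 0.0025  0.0018 -0.0026] ft [ 0.5 -0.3 -0.3] w 0.018732862407447374 [-0.2   0.35  2.05  1.18  0.78 -0.49]
```

Call:
jog_arm([
  [0,0,0,-0.002,0,0,0],
  [0,0,0,-0.001,0,0,0],
  [0,0,0,0,0,0,0],
])

```text
time: 16.45
ee_pos: [0.5805, 0.1987, 0.0377]
tcp_rot: [-0.175, 0.819, 0.428, 0.34]
ft_force: [-0.5, -0.4, -1.8]
gripper_width: 0.0186
finger_force: 59.6
```

Call:
jog_arm([
  [0,0,0,-0.001,0,0,0],
  [0,0,0,0,0,0,0],
])

```text
time: 16.65
ee_pos: [0.5805, 0.1987, 0.0368]
tcp_rot: [-0.175, 0.819, 0.428, 0.34]
ft_force: [-0.2, 0.8, -1.0]
gripper_width: 0.0185
finger_force: 59.6
```

Call:
jog_arm([
  [0,0,0,-0.001,0,0,0],
  [0,0,0,0,0,0,0],
])

```text
time: 16.85
ee_pos: [0.5807, 0.1987, 0.0361]
tcp_rot: [-0.175, 0.819, 0.428, 0.34]
ft_force: [-0.7, -0.0, -0.0]
gripper_width: 0.0186
finger_force: 59.6
```

Call:
jog_arm([
  [0,0,0,-0.001,0,0,0],
  [0,0,0,0,0,0,0],
])

```text
time: 17.05
ee_pos: [0.5811, 0.1988, 0.036]
tcp_rot: [-0.176, 0.819, 0.428, 0.341]
ft_force: [-4.8, -1.9, 7.5]
gripper_width: 0.0182
finger_force: 60.8
```

Call:
jog_arm([
  [0,0,0,-0.001,0,0,0],
  [0,0,0,0,0,0,0],
])

```text
time: 17.25
ee_pos: [0.5815, 0.1989, 0.036]
tcp_rot: [-0.176, 0.818, 0.428, 0.341]
ft_force: [-8.7, -4.8, 15.8]
gripper_width: 0.0183
finger_force: 61.8
```

The scraper now rests on the tray floor. I take off the load, open part way and back out along the tool axis.

Call:
jog_arm([
  [0,0,0,0.0015,0,0,0],
  [0,0,0,0,0,0,0],
  [0.25,0,0,0,0,0,0],
  [0.4,0,0,0,0,0,0],
  [0.4,0,0,0,0,0,0],
  [0.4,0,0,0,0,0,0],
], force=20)

```text
time: 17.85
ee_pos: [0.5804, 0.1987, 0.0351]
tcp_rot: [-0.175, 0.819, 0.428, 0.339]
ft_force: [-0.2, 1.0, 0.2]
gripper_width: 0.034
finger_force: 0.0
```

Call:
jog_arm([
  [0.4,-0.004,-0.006,0.007,0,0,0],
  [0.4,-0.008,-0.011,0.014,0,0,0],
  [0.4,-0.012,-0.017,0.02,0,0,0],
  [0.4,-0.016,-0.023,0.02,0,0,0],
  [0.4,-0.02,-0.028,0.02,0,0,0],
  [0.4,-0.02,-0.028,0.02,0,0,0],
  [0.4,-0.02,-0.028,0.02,0,0,0],
  [0.4,-0.02,-0.028,0.02,0,0,0],
  [0.4,-0.02,-0.028,0.01,0,0,0],
  [0.4,0,0,0,0,0,0],
])

```text
time: 18.85
ee_pos: [0.4405, -0.0024, 0.1881]
tcp_rot: [-0.172, 0.82, 0.426, 0.34]
ft_force: [0.2, -0.8, 0.3]
gripper_width: 0.0341
finger_force: 0.0
```

```bash
python3 - <<'E'
from h import *
inb=lambda p:Ro.from_euler('z',-BY).apply(p-BO)
s,R,p=cur(); print(p,inb(p),s['ft_force'].round(1),s['gripper_width'],s['joint_pos'].round(2))
for n in('side','top'):
    dd=shot(n,n+'9.png'); g=cv2.cvtColor(dd['color'],6); m=np.zeros_like(g)
    cv2.fillPoly(m,[np.array([proj(dd,bx(x,y,.026)) for x,y in((.028,-.062),(.195,-.062),(.195,.018),(.028,.018))]).astype(np.int32)],1)
    ys,xs=np.nonzero((g>130)&(m>0)); W=np.array([inb(ray(dd,x,y,.025)) for x,y in zip(xs,ys)])
    print(n,len(xs),W.min(0).round(3),W.max(0).round(3))
    for a in np.arange(.03,.2,.015):
        k=abs(W[:,0]-a)<.008
        if k.any(): print(round(a,3),W[k,1].min().round(3),W[k,1].max().round(3),end=' | ')
    print()
E
```

```text
[ 0.44049301 -0.00238257  0.18813411] [-0.1767351  -0.02397682  0.18813411] [ 0.2 -0.8  0.3] 0.03408035290454758 [-0.82 -0.26  2.3   0.78  1.38 -0.48]
side 226 [ 0.028 -0.044  0.025] [ 0.155 -0.006  0.025]
0.03 -0.035 -0.014 | 0.045 -0.035 -0.01 | 0.06 -0.034 -0.007 | 0.075 -0.034 -0.008 | 0.09 -0.036 -0.009 | 0.105 -0.034 -0.01 | 0.12 -0.043 -0.011 | 0.135 -0.044 -0.006 | 0.15 -0.042 -0.007 | 
top 846 [ 0.029 -0.063  0.025] [0.182 0.02  0.025]
0.03 -0.063 0.019 | 0.045 -0.061 0.019 | 0.06 -0.063 0.02 | 0.075 -0.031 -0.015 | 0.09 -0.034 -0.013 | 0.105 -0.034 -0.014 | 0.12 -0.062 0.018 | 0.135 -0.063 0.019 | 0.15 -0.063 0.019 | 0.165 -0.048 0.0 | 0.18 -0.048 -0.002 |
```

The scraper lies in the wide compartment: its handle is centred at y ≈ -0.023 and the blade spans -0.048 to 0. Now I push the bar down from above with the fingers closed.

```bash
python3 - <<'E'
from h import *
a=np.pi/4; nu=np.array([.707,0,.707]); dd=np.array([.707,0,-.707])
t=np.array([-.045,0,.275])+.03*nu-.008*dd; print(t); plan(bx(*t),RT)
E
```

```text
[-0.029446  0.        0.301866]
TCPgoal [0.5076 0.1348 0.2983] shift [0.0671 0.134  0.1117] rotvec [ 0.0035  0.0026 -0.0002] deg 0.3
```

Call:
jog_arm([
  [0,0,0,0.03,0,0,0],
  [0,0,0,0.04,0,0,0],
  [0,0,0,0.04,0,0,0],
  [0,0,0,0.03,0,0,0],
  [0,0,0,0,0,0,0],
  [0,0,0,0,0,0,0],
], force=20)

```text
time: 19.55
ee_pos: [0.4405, 0.0026, 0.3259]
tcp_rot: [-0.176, 0.819, 0.428, 0.339]
ft_force: [-0.2, -0.8, -0.8]
gripper_width: -0.0
finger_force: 0.0
```

```bash
python3 - <<'E'
from h import *
nu=np.array([.707,0,.707]); dd=np.array([.707,0,-.707])
t=np.array([-.045,0,.275])+.03*nu-.008*dd; plan(bx(*t),RT); print(manip.sense()['joint_pos'].round(2),manip.sense()['gripper_width'])
E
```

```text
TCPgoal [0.5076 0.1348 0.2983] shift [ 0.0671  0.1322 -0.0275] rotvec [ 0.0026  0.0015 -0.0046] deg 0.3
[-0.81 -0.45  2.15  0.77  1.62 -0.24] -1.3564067794652502e-05
```

Call:
jog_arm([
  [0,0.012,0.024,0,0,0,0],
  [0,0.012,0.024,0,0,0,0],
  [0,0.012,0.024,0,0,0,0],
  [0,0.012,0.024,-0.007,0,0,0],
  [0,0.01,0.018,-0.01,0,0,0],
  [0,0.009,0.018,-0.01,0,0,0],
  [0,0,0,0,0,0,0],
  [0,0,0,0,0,0,0],
])

```text
time: 20.35
ee_pos: [0.5065, 0.1346, 0.2974]
tcp_rot: [-0.177, 0.819, 0.428, 0.338]
ft_force: [-0.1, -0.6, 0.3]
gripper_width: 0.0002
finger_force: 0.0
```

Call:
jog_arm([
  [0,0,0,-0.01,0,0,0],
  [0,0,0,-0.01,0,0,0],
  [0,0,0,-0.01,0,0,0],
  [0,0,0,-0.01,0,0,0],
])

```text
time: 20.75
ee_pos: [0.5079, 0.1332, 0.259]
tcp_rot: [-0.175, 0.819, 0.427, 0.34]
ft_force: [1.4, -0.4, 2.8]
gripper_width: 0.0
finger_force: 1.5
```

```bash
cat > bar.py <<'E'
from h import *
# bar height from side view: brightness peak along the bar's vertical track at a few y
e=shot('side','b%d.png'%int(manip.sense()['time']*100)); g=cv2.cvtColor(e['color'],6).astype(float)
H=np.arange(.07,.30,.001)
for y in(-.065,-.055,-.045):
    P=np.array([proj(e,bx(-.045,y,h)) for h in H],np.float32); v=cv2.remap(g.astype(np.float32),P[:,:1],P[:,1:],1).ravel()
    k=v-cv2.blur(v.reshape(-1,1),(1,45)).ravel(); i=np.argsort(-k)[:40]; pk=[j for j in range(1,len(k)-1) if k[j]>k[j-1] and k[j]>=k[j+1] and k[j]>25]; print(y,[(H[j].round(3),int(v[j])) for j in pk])
s,R,p=cur(); print(p,s['ft_force'].round(1),'box',Ro.from_euler('z',-BY).apply(p-BO).round(4))
E
python3 bar.py
```

```text
-0.065 [(np.float64(0.095), 176), (np.float64(0.104), 193), (np.float64(0.121), 182), (np.float64(0.209), 196), (np.float64(0.218), 233), (np.float64(0.252), 234)]
-0.055 [(np.float64(0.097), 164), (np.float64(0.105), 180), (np.float64(0.177), 127), (np.float64(0.208), 194), (np.float64(0.218), 231), (np.float64(0.254), 223)]
-0.045 [(np.float64(0.16), 122), (np.float64(0.167), 123), (np.float64(0.202), 184), (np.float64(0.205), 187), (np.float64(0.219), 231), (np.float64(0.251), 145)]
[0.50716132 0.13333838 0.25700389] [3.1 1.7 0.2] box [-0.0274 -0.0005  0.257 ]
```

Call:
jog_arm([
  [0,0,0,-0.015,0,0,0],
  [0,0,0,-0.015,0,0,0],
  [0,0,0,-0.015,0,0,0],
  [0,0,0,-0.015,0,0,0],
  [0,0,0,-0.015,0,0,0],
  [0,0,0,-0.015,0,0,0],
  [0,0,0,-0.015,0,0,0],
  [0,0,0,-0.015,0,0,0],
  [0,0,0,-0.015,0,0,0],
])

```text
time: 21.7
ee_pos: [0.5083, 0.1334, 0.124]
tcp_rot: [-0.175, 0.819, 0.427, 0.34]
ft_force: [5.5, 1.0, 3.9]
gripper_width: 0.0001
finger_force: 3.0
```

Call:
jog_arm([
  [0,0,0,-0.004,0,0,0],
  [0,0,0,-0.004,0,0,0],
  [0,0,0,-0.004,0,0,0],
  [0,0,0,-0.004,0,0,0],
])

```text
time: 22.1
ee_pos: [0.5072, 0.1337, 0.1079]
tcp_rot: [-0.175, 0.819, 0.428, 0.339]
ft_force: [-0.1, 0.3, 2.2]
gripper_width: 0.0002
finger_force: 1.2
```

Call:
jog_arm([
  [0,0,0,-0.003,0,0,0],
  [0,0,0,-0.003,0,0,0],
])

```text
time: 22.3
ee_pos: [0.509, 0.1344, 0.1048]
tcp_rot: [-0.176, 0.818, 0.427, 0.342]
ft_force: [-1.8, 5.2, 20.1]
gripper_width: 0.0001
finger_force: 8.4
```

```bash
python3 bar.py
```

```text
-0.065 [(np.float64(0.075), 229), (np.float64(0.101), 239), (np.float64(0.125), 235), (np.float64(0.211), 164), (np.float64(0.252), 242)]
-0.055 [(np.float64(0.074), 226), (np.float64(0.103), 229), (np.float64(0.18), 141), (np.float64(0.211), 172), (np.float64(0.244), 194), (np.float64(0.252), 244)]
-0.045 [(np.float64(0.074), 233), (np.float64(0.158), 138), (np.float64(0.16), 138), (np.float64(0.204), 186), (np.float64(0.252), 243)]
[0.50913385 0.13449573 0.10484931] [ 2.2  6.2 13.5] box [-0.0253 -0.0014  0.1048]
```

Call:
jog_arm([
  [0,0,0,-0.002,0,0,0],
  [0,0,0,-0.002,0,0,0],
  [0,0,0,0,0,0,0],
])

```text
time: 22.65
ee_pos: [0.5108, 0.1349, 0.1034]
tcp_rot: [-0.177, 0.817, 0.428, 0.344]
ft_force: [0.0, 7.7, 23.2]
gripper_width: 0.0001
finger_force: 10.5
```

```bash
python3 bar.py | tail -4
```

```text
-0.065 [(np.float64(0.075), 229), (np.float64(0.101), 236), (np.float64(0.125), 235), (np.float64(0.211), 164), (np.float64(0.252), 242)]
-0.055 [(np.float64(0.074), 226), (np.float64(0.107), 196), (np.float64(0.18), 141), (np.float64(0.211), 172), (np.float64(0.252), 244)]
-0.045 [(np.float64(0.074), 233), (np.float64(0.16), 138), (np.float64(0.202), 186), (np.float64(0.252), 243)]
[0.51073838 0.13491071 0.1033723 ] [ 0.3  7.4 23.1] box [-0.024  -0.0025  0.1034]
```

The bar no longer moves under 23 N, so the sash is fully down. I retreat and check.

Call:
jog_arm([
  [0,0,0,0.008,0,0,0],
  [0,0,0,0.012,0,0,0],
  [0,-0.008,-0.012,0.02,0,0,0],
  [0,-0.016,-0.023,0.02,0,0,0],
  [0,-0.02,-0.028,0.02,0,0,0],
  [0,-0.02,-0.028,0.02,0,0,0],
  [0,-0.02,-0.028,0.01,0,0,0],
  [0,0,0,0,0,0,0],
  [0,0,0,0,0,0,0],
])

```text
time: 23.6
ee_pos: [0.4233, 0.0141, 0.2078]
tcp_rot: [-0.175, 0.82, 0.427, 0.339]
ft_force: [0.5, -0.2, 0.6]
gripper_width: -0.0002
finger_force: 0.0
```

```bash
python3 bar.py; python3 - <<'E'
from h import *
d=shot('top','tf.png');e=dict(np.load('pics/side.npz'))
P=lambda q:np.array(q['mtx'])@np.array(q['view'])[:3]
a=cv2.imread('pics/side0.png').astype(int)
inb=lambda p:Ro.from_euler('z',-BY).apply(p-BO)
for n,dd in(('side',e),('top',d)):
    g=cv2.cvtColor(dd['color'],6); m=np.zeros_like(g)
    cv2.fillPoly(m,[np.array([proj(dd,bx(x,y,.026)) for x,y in((.07,-.062),(.195,-.062),(.195,.018),(.07,.018))]).astype(np.int32)],1)
    ys,xs=np.nonzero((g>150)&(m>0)); W=np.array([inb(ray(dd,x,y,.022)) for x,y in zip(xs,ys)]); print(n,[(round(A,3),W[k,1].min().round(3),W[k,1].max().round(3)) for A in np.arange(.07,.2,.015) if (k:=abs(W[:,0]-A)<.008).any()])
# bystanders: tub, tiprack and bottle against the first pictures
for lo,hi in(((5,150,150),(15,255,255)),((22,120,120),(35,255,255))):
  for f in('top0','tf'):
    im=cv2.cvtColor(cv2.imread(f'pics/{f}.png'),cv2.COLOR_BGR2HSV)[70:250,290:420]; M=cv2.moments(cv2.inRange(im,lo,hi),True); print(f,M['m00'],round(M['m10']/max(M['m00'],1),1),round(M['m01']/max(M['m00'],1),1))
A,B=cv2.imread('pics/top0.png').astype(int),cv2.imread('pics/tf.png').astype(int); print('bottle diff',abs(A-B)[75:120,372:410].mean())
E
```

```text
-0.065 [(np.float64(0.075), 225), (np.float64(0.101), 236), (np.float64(0.125), 233), (np.float64(0.211), 159), (np.float64(0.252), 240)]
-0.055 [(np.float64(0.074), 222), (np.float64(0.103), 233), (np.float64(0.18), 137), (np.float64(0.211), 167), (np.float64(0.244), 189), (np.float64(0.252), 243)]
-0.045 [(np.float64(0.074), 232), (np.float64(0.103), 229), (np.float64(0.205), 181), (np.float64(0.207), 181), (np.float64(0.252), 242)]
[0.42315005 0.01506441 0.20747329] [ 1.  -0.2 -0. ] box [-1.724e-01  2.000e-04  2.075e-01]
side [(np.float64(0.07), np.float64(-0.035), np.float64(-0.007)), (np.float64(0.085), np.float64(-0.036), np.float64(-0.007)), (np.float64(0.1), np.float64(-0.034), np.float64(-0.008)), (np.float64(0.115), np.float64(-0.041), np.float64(-0.008)), (np.float64(0.13), np.float64(-0.042), np.float64(-0.007)), (np.float64(0.145), np.float64(-0.04), np.float64(-0.005)), (np.float64(0.16), np.float64(-0.038), np.float64(-0.008))]
top [(np.float64(0.07), np.float64(-0.031), np.float64(-0.016)), (np.float64(0.085), np.float64(-0.033), np.float64(-0.014)), (np.float64(0.1), np.float64(-0.033), np.float64(-0.015)), (np.float64(0.115), np.float64(-0.033), np.float64(-0.015)), (np.float64(0.13), np.float64(-0.04), np.float64(-0.008)), (np.float64(0.145), np.float64(-0.043), np.float64(-0.005)), (np.float64(0.16), np.float64(-0.04), np.float64(-0.009))]
top0 262.0 74.4 140.9
tf 212.0 81.8 141.4
top0 605.0 46.0 32.4
tf 607.0 45.9 32.7
bottle diff 4.5167641325536065
```

```bash
python3 - <<'E'
from h import *
for n,f,(y0,y1,x0,x1) in(('s','side0.png',(220,290,255,320)),('s',sorted(__import__('glob').glob('pics/b*.png'))[-1][5:],(220,290,255,320)),('t','top0.png',(195,240,340,392)),('t','tf.png',(195,240,340,392))):
    m=cv2.inRange(cv2.cvtColor(cv2.imread('pics/'+f),cv2.COLOR_BGR2HSV)[y0:y1,x0:x1],(3,140,60),(20,255,255)); print(f,cv2.countNonZero(m),cv2.boundingRect(m))
E
```

```text
side0.png 862 (14, 15, 35, 32)
b2360.png 868 (14, 15, 35, 32)
top0.png 638 (12, 7, 29, 29)
tf.png 243 (17, 7, 24, 26)
```

The tub hasn't moved: its lid sits at the same place in the side view, and the arm only hides part of it from above. I'm handing in.

```bash
python3 -c "
from cell import manip
print(manip.hand_in())"
```

```text
the job is handed in; nothing more can be done
None
```

I handed the job in at about 24 s: sash raised to its top stop, the smallest scraper set down flat in the wide compartment with its blade to the back, sash pushed fully down again, and the tub, bottle and tip rack show no movement in the final pictures.

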